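# Rebuild the disc ornament on the hall dresser

## Robot

A 6-joint arm with a two-finger parallel gripper is mounted at the origin on the work surface. World frame = base frame: x ahead of the robot, y to its left, z up, the work surface at z = 0. Lengths are in mm, angles in rad, forces in N, time in s.
With the tool pointing down it reaches from about 300 to 775 mm from the base axis. Payload 14.6 kg.
Tool frame: the origin (TCP) lies midway between the tips of the shut fingers; the grasp point (between the pads) lies 19 mm behind it (manip.grasp_offset is the distance from the TCP to the grasp point, in mm); z points along the fingers, y is the line along which they close (so a half turn about z gives the same grasp; the last joint's range is limited). The gripper opens to 94 mm and grips with 3 to 60 N. Pads are 16 mm wide; open, the fingers measure 119 mm over their backs; the gripper's body (75 mm by 177 mm) begins 78 mm behind the grasp point.
Start: joints at [1.192, 0.3, 1.521, -0, 1.321, -0.067], TCP at [168.722, 523.471, 205.446] pointing down, gripper open.
Joint ranges: [-3.03, 3.03], [-0.79, 2.21], [0.23, 2.52], [-1.04, 4.18], [0, 3.07], [-2.55, 2.55]. Speed limits (rad/s): [2.22, 2.22, 2.57, 3.14, 3.14, 3.14].

## Interface

Orientations are given as [roll, pitch, yaw] about the fixed x, y, z axes, in that order (R = Rz(yaw) Ry(pitch) Rx(roll)).
In Python, from cell import manip, viewer gives the robot as it stands. The module is installed in compiled form; this text tells all that it offers.
- The arm moves only by the tool move_arm, never from a script. Its argument "moves" is a list of rows, each a list of 4 numbers: the shift along the tool's x, y, z in m, then the turn about the tool's z in rad. A call has 1 to 12 rows; each row is the pose to reach, as a shift and turn from the pose commanded when the call began, along the tool's axes at that moment; what a row does not reach only later rows make up. A row lasts 1/10 s, in which the tool goes at most 50 mm and 8.59 degrees, less where a joint would pass 70% of its speed; a pose out of reach is approached as far as the arm can. A call with a gripper value outside its range is refused whole. "jaw" is the finger opening in m, from 0 to 0.094, set as the call begins (left out, the last holds). The fingers move at their own pace and stop on an object; "squeeze" is the grip in N (left out, the last holds). Time passes only in rows, so rows that repeat a pose let the fingers close. It gives the time, the measured TCP pose, the force, the opening and the grip force at its end, in the units of the state.
- manip.read_state(): the state, without advancing time (a new reading comes with each control period).
- viewer.camera(name): name is "scene" or "side" or "wrist"; returns a dict with "frame" (400x640x3 uint8, blue, green, red), "z_map" (400x640 float32, mm along the optical axis (not along the pixel's ray), 0 where there is no reading), "fx", "fy", "cx", "cy" (pixels), "origin" and "orientation" of the camera in the world. Camera axes: x right, y down, z forward; pixel columns grow to the right and rows downward; lengths in mm; the calibration is good to about 2 mm. A picture is of the moment at which its call begins.
- manip.sign_off(): hands the job in; it is judged then, once.
The state is a dict: "clock": time; "joints": joint angles; "qd": joint speeds; "effort": joint torques, N m; "eef_pos": TCP position; "eef_rot": TCP orientation; "wrist_force": force on the tool from outside, world axes, zero at the start; "moment": the same for the moment, N m; "finger_gap": finger opening in mm; "finger_force": force on a finger pad.
Only numpy, scipy, OpenCV 4.12 (cv2) and the standard library are available. Lean on these libraries where they do the work, as an engineer would, in place of code of your own. Each camera call takes 0.05 s, during which the arm holds its last target. There are 200 camera calls.

## Task

The dresser top has been dusted; put the ornament together again. Stack all the loose round discs in one straight tower in the middle of whichever plate has no jar on it, widest at the bottom and each disc smaller than the one under it, then take the brass finial out of the little chest's drawer, stand it upright on top in the centre, and leave the drawer pushed fully shut. Do not disturb the jar, the candlestick or the statuette.

Things in the scene. Friction and masses are not known exactly. Their poses are not given: they have to be found in the camera images.
- disc_walnut: dark walnut wood round flat disc, 68 mm in diameter, 14 mm thick, loose; origin at its very centre (7 mm above what it lies on), z along its axis; either face may be up; may be absent
- disc_terracotta: orange-brown terracotta round flat disc, 62 mm in diameter, 14 mm thick, loose; origin at its very centre (7 mm above what it lies on), z along its axis; either face may be up; may be absent
- disc_green: green round flat disc, 56 mm in diameter, 14 mm thick, loose; origin at its very centre (7 mm above what it lies on), z along its axis; either face may be up; may be absent
- disc_blue: blue round flat disc, 50 mm in diameter, 14 mm thick, loose; origin at its very centre (7 mm above what it lies on), z along its axis; either face may be up; may be absent
- disc_yellow: yellow round flat disc, 44 mm in diameter, 14 mm thick, loose; origin at its very centre (7 mm above what it lies on), z along its axis; either face may be up; may be absent
- disc_black: black round flat disc, 38 mm in diameter, 14 mm thick, loose; origin at its very centre (7 mm above what it lies on), z along its axis; either face may be up; may be absent
- plate_left: white round flat plate with a thin brass line near its edge, 136 mm in diameter, 12 mm high, without a raised rim, fixed to the dresser top (towards +y of the two); origin at the centre of its underside
- jar_left: blue-and-white ceramic jar, 72 mm in diameter, 88 mm tall, standing on the left plate if present (exactly one of the two jars is present); origin at the centre of its underside
- plate_right: white round flat plate with a thin brass line near its edge, 136 mm in diameter, 12 mm high, without a raised rim, fixed to the dresser top (towards -y of the two); origin at the centre of its underside
- jar_right: blue-and-white ceramic jar, 72 mm in diameter, 88 mm tall, standing on the right plate if present (exactly one of the two jars is present); origin at the centre of its underside
- finial: brass finial standing upright in the drawer at the start: round foot 36 mm in diameter and 12 mm high, on it an upright barrel 26 mm in diameter from 12 to 34 mm height (grip here), pointed tip at 48 mm; the drawer floor is 22 mm above the dresser top, the drawer inside 145 mm deep and 168 mm wide with walls up to 63 mm above the dresser top; origin at the centre of its underside
- chest: small white chest, 190 mm deep, 210 mm wide, 85 mm high, fixed, with one drawer; origin under its centre on the dresser top, its own -x axis points out of the drawer front, y along the front
- chest_drawer0 (a joint): how far the drawer of the chest is pulled out along the chest's -x, m: 0 shut, 0.125 fully out; it starts ajar
- chest_drawer0_handle (a point): middle of the dark steel bar handle of the drawer: a level bar 11 mm thick and 105 mm long, 35 mm in front of the drawer front, 47 mm above the dresser top, along the chest's y; moves with the drawer
- candlestick: brass candlestick with a white candle, 70 mm foot, 108 mm tall, bystander
- statuette: white statuette on a marble block 50 mm square, 125 mm tall, bystander
- driftwood: dark piece of driftwood about 290 mm long along y, 32 mm high, fixed, bystander
Mind the look-alikes: they are no part of the job. What is shaped like the disc_black but purple or white is not meant.

How it is judged (in metres and radians):
On the way, in this order (a step that is already met when the one before it is completed fails the run):
1. all discs present are stacked in order of size on the free plate ((horizontal distance between each of disc_walnut, disc_terracotta, disc_green, disc_blue, disc_yellow, disc_black and plate_left below 0.018 m or horizontal distance between each of disc_walnut, disc_terracotta, disc_green, disc_blue, disc_yellow, disc_black and plate_right below 0.018 m) and linear speed of each of disc_walnut, disc_terracotta, disc_green, disc_blue, disc_yellow, disc_black below 0.03 m/s and horizontal distance between disc_walnut and disc_terracotta below 0.009 m and horizontal distance between each of disc_walnut, disc_terracotta and disc_green below 0.009 m and horizontal distance between each of disc_walnut, disc_terracotta, disc_green and disc_blue below 0.009 m and horizontal distance between each of disc_walnut, disc_terracotta, disc_green, disc_blue and disc_yellow below 0.009 m and horizontal distance between each of disc_walnut, disc_terracotta, disc_green, disc_blue, disc_yellow and disc_black below 0.009 m and ((angle between disc_walnut's own z axis and vertical below 0.12 rad and z of each of disc_terracotta, disc_green, disc_blue, disc_yellow, disc_black in the frame of disc_walnut above 0.01 m) or (angle between disc_walnut's own z axis and vertical above 3.02 rad and z of each of disc_terracotta, disc_green, disc_blue, disc_yellow, disc_black in the frame of disc_walnut below -0.01 m)) and ((angle between disc_terracotta's own z axis and vertical below 0.12 rad and z of each of disc_green, disc_blue, disc_yellow, disc_black in the frame of disc_terracotta above 0.01 m) or (angle between disc_terracotta's own z axis and vertical above 3.02 rad and z of each of disc_green, disc_blue, disc_yellow, disc_black in the frame of disc_terracotta below -0.01 m)) and ((angle between disc_green's own z axis and vertical below 0.12 rad and z of each of disc_blue, disc_yellow, disc_black in the frame of disc_green above 0.01 m) or (angle between disc_green's own z axis and vertical above 3.02 rad and z of each of disc_blue, disc_yellow, disc_black in the frame of disc_green below -0.01 m)) and ((angle between disc_blue's own z axis and vertical below 0.12 rad and z of each of disc_yellow, disc_black in the frame of disc_blue above 0.01 m) or (angle between disc_blue's own z axis and vertical above 3.02 rad and z of each of disc_yellow, disc_black in the frame of disc_blue below -0.01 m)) and ((angle between disc_yellow's own z axis and vertical below 0.12 rad and z of disc_black in the frame of disc_yellow above 0.01 m) or (angle between disc_yellow's own z axis and vertical above 3.02 rad and z of disc_black in the frame of disc_yellow below -0.01 m)) and (angle between disc_black's own z axis and vertical below 0.12 rad or angle between disc_black's own z axis and vertical above 3.02 rad) and height (world z) of each of disc_walnut, disc_terracotta, disc_green, disc_blue, disc_yellow, disc_black below 0.097 m and contact force between each of disc_walnut, disc_terracotta, disc_green, disc_blue, disc_yellow, disc_black and the fingers below 0.05 N), for 0.2 s.
2. the finial stands on top of the tower ((horizontal distance between each of disc_walnut, disc_terracotta, disc_green, disc_blue, disc_yellow, disc_black, finial and plate_left below 0.018 m or horizontal distance between each of disc_walnut, disc_terracotta, disc_green, disc_blue, disc_yellow, disc_black, finial and plate_right below 0.018 m) and linear speed of each of disc_walnut, disc_terracotta, disc_green, disc_blue, disc_yellow, disc_black, finial below 0.03 m/s and horizontal distance between disc_walnut and disc_terracotta below 0.009 m and horizontal distance between each of disc_walnut, disc_terracotta and disc_green below 0.009 m and horizontal distance between each of disc_walnut, disc_terracotta, disc_green and disc_blue below 0.009 m and horizontal distance between each of disc_walnut, disc_terracotta, disc_green, disc_blue and disc_yellow below 0.009 m and horizontal distance between each of disc_walnut, disc_terracotta, disc_green, disc_blue, disc_yellow and disc_black below 0.009 m and horizontal distance between each of disc_walnut, disc_terracotta, disc_green, disc_blue, disc_yellow, disc_black and finial below 0.009 m and ((angle between disc_walnut's own z axis and vertical below 0.12 rad and z of each of disc_terracotta, disc_green, disc_blue, disc_yellow, disc_black in the frame of disc_walnut above 0.01 m and z of finial in the frame of disc_walnut above 0.004 m) or (angle between disc_walnut's own z axis and vertical above 3.02 rad and z of each of disc_terracotta, disc_green, disc_blue, disc_yellow, disc_black in the frame of disc_walnut below -0.01 m and z of finial in the frame of disc_walnut below -0.004 m)) and ((angle between disc_terracotta's own z axis and vertical below 0.12 rad and z of each of disc_green, disc_blue, disc_yellow, disc_black in the frame of disc_terracotta above 0.01 m and z of finial in the frame of disc_terracotta above 0.004 m) or (angle between disc_terracotta's own z axis and vertical above 3.02 rad and z of each of disc_green, disc_blue, disc_yellow, disc_black in the frame of disc_terracotta below -0.01 m and z of finial in the frame of disc_terracotta below -0.004 m)) and ((angle between disc_green's own z axis and vertical below 0.12 rad and z of each of disc_blue, disc_yellow, disc_black in the frame of disc_green above 0.01 m and z of finial in the frame of disc_green above 0.004 m) or (angle between disc_green's own z axis and vertical above 3.02 rad and z of each of disc_blue, disc_yellow, disc_black in the frame of disc_green below -0.01 m and z of finial in the frame of disc_green below -0.004 m)) and ((angle between disc_blue's own z axis and vertical below 0.12 rad and z of each of disc_yellow, disc_black in the frame of disc_blue above 0.01 m and z of finial in the frame of disc_blue above 0.004 m) or (angle between disc_blue's own z axis and vertical above 3.02 rad and z of each of disc_yellow, disc_black in the frame of disc_blue below -0.01 m and z of finial in the frame of disc_blue below -0.004 m)) and ((angle between disc_yellow's own z axis and vertical below 0.12 rad and z of disc_black in the frame of disc_yellow above 0.01 m and z of finial in the frame of disc_yellow above 0.004 m) or (angle between disc_yellow's own z axis and vertical above 3.02 rad and z of disc_black in the frame of disc_yellow below -0.01 m and z of finial in the frame of disc_yellow below -0.004 m)) and ((angle between disc_black's own z axis and vertical below 0.12 rad and z of finial in the frame of disc_black above 0.004 m) or (angle between disc_black's own z axis and vertical above 3.02 rad and z of finial in the frame of disc_black below -0.004 m)) and angle between finial's own z axis and vertical below 0.12 rad and height (world z) of each of disc_walnut, disc_terracotta, disc_green, disc_blue, disc_yellow, disc_black below 0.097 m and height (world z) of finial below 0.105 m and contact force between each of disc_walnut, disc_terracotta, disc_green, disc_blue, disc_yellow, disc_black, finial and the fingers below 0.05 N), for 0.2 s.
At the end, for the whole second after the job is handed in: Discs and finial form one tower, widest lowest, finial on top, within 18 mm of the centre of the jar-free plate; any two parts within 9 mm of each other horizontally, tilted under 0.12 rad, released, at rest; drawer open less than 8 mm (all of step 2 and value of joint chest_drawer0 below 0.008 m); the robot touches nothing.
It fails at once if jar_left shifted by more than 30 mm (distance of jar_left from where it was at the start of the episode above 0.03 m).
It fails at once if jar_right shifted by more than 30 mm (distance of jar_right from where it was at the start of the episode above 0.03 m).
It fails at once if candlestick shifted by more than 30 mm (distance of candlestick from where it was at the start of the episode above 0.03 m).
It fails at once if statuette shifted by more than 30 mm (distance of statuette from where it was at the start of the episode above 0.03 m).
Of jar_left, jar_right only 1 to 1 are there at a start; the rules pass over those that are not, and their reading is None.
Of disc_walnut, disc_terracotta, disc_green, disc_blue, disc_yellow, disc_black only 4 to 6 are there at a start; the rules pass over those that are not, and their reading is None.
At some moment in a run one of disc_walnut, disc_terracotta, disc_green, disc_blue, disc_yellow, disc_black may be knocked a few centimetres aside while the robot is not near it.
Once in a run the grip may slacken for a moment while it holds something.
It also fails if it takes over 210 s, if anything falls off the work surface, if the arm or the gripper's body presses on something with over 40 N, if the wrist force passes 120 N, or if a joint passes its speed limit or range.

## Working session

There is one attempt and no reset: what is moved stays moved. The work goes in short steps, Python scripts to look and compute and a tool call to move; the robot and the scene stay as the last step left them, time stands still between calls to the robot, and variables do not carry over. Pictures are saved under pics/ and viewed, at most 14 in all, crops included, and the job is handed in when it is done.

Besides the shell and the picture viewer there is one more tool, called after "Request:" in YAML: its name, and indented under it one key for each argument. move_arm: Moves the arm, as the interface text tells. Its arguments: {"type":"object","properties":{"moves":{"type":"array"},"jaw":{"type":"number"},"squeeze":{"type":"number"}},"required":["moves"]}

```bash
mkdir -p pics; cat > h.py <<'E'
import numpy as np, cv2
from cell import manip, viewer
def pts(c):
    z=c["z_map"]; v,u=np.mgrid[:400,:640]
    P=np.stack([(u-c["cx"])/c["fx"]*z,(v-c["cy"])/c["fy"]*z,z],-1)
    return P@rot(c).T+np.array(c["origin"])
def rot(c):
    o=np.array(c["orientation"],float)
    if o.shape==(3,3): return o
    r,p,y=o
    cr,sr,cp,sp,cy,sy=np.cos(r),np.sin(r),np.cos(p),np.sin(p),np.cos(y),np.sin(y)
    return np.array([[cy,-sy,0],[sy,cy,0],[0,0,1]])@np.array([[cp,0,sp],[0,1,0],[-sp,0,cp]])@np.array([[1,0,0],[0,cr,-sr],[0,sr,cr]])
def ray(c,u,v,h):
    d=rot(c)@np.array([(u-c["cx"])/c["fx"],(v-c["cy"])/c["fy"],1]); o=np.array(c["origin"])
    return o+d*(h-o[2])/d[2]
E
python3 - <<'E'
from h import *
s=manip.read_state(); print(s)
for n in ("scene","side","wrist"):
    c=viewer.camera(n); cv2.imwrite(f"pics/{n}0.png",c["frame"]); print(n,c["origin"],c["orientation"],c["fx"])
E
```

```text
{'clock': 0.0, 'joints': array([ 1.19237788e+00,  3.00486058e-01,  1.52157399e+00,  4.38107765e-05,
        1.32069716e+00, -6.65745403e-02]), 'qd': array([ 0.0007221 ,  0.00010542,  0.00123902,  0.00043838,  0.00082608,
       -0.00051553]), 'effort': array([-4.63274337e-04, -5.31804979e+01, -3.52723038e+01,  7.07690092e-02,
        2.45692651e-02, -1.60393733e-04]), 'eef_pos': array([168.63041506, 523.23900686, 204.88112555]), 'eef_rot': array([-3.14043350e+00, -1.19813461e-04,  2.82973781e+00]), 'wrist_force': array([-0.57072262,  0.30051989, -0.25084677]), 'moment': array([ 0.00583907,  0.04695332, -0.02368301]), 'finger_force': 0.0, 'finger_gap': 93.9814293045025}
scene [1288.32869634  224.18545954  987.50054367] [-2.47285421 -0.01644647  1.92514038] 373.1754929171716
side [ -32.31995909 -699.56851088  808.79118578] [-2.25488577  0.02044133 -0.77058974] 452.7872301537951
wrist [ 92.4690537  549.13701525 385.02939197] [2.86652625e+00 1.01814295e-03 1.25978907e+00] 285.96523077274617
```

View pics/scene0.png

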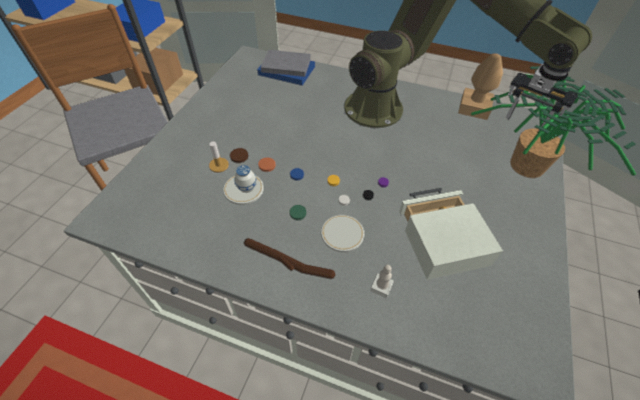

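View pics/side0.png

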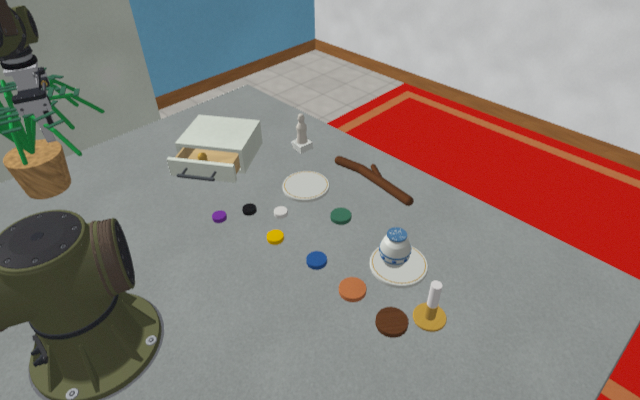

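The scene view shows all six discs in a row: walnut (239,155), terracotta (267,164), blue (297,174), green (298,212), yellow (334,180) and black (368,195). The white (344,199) and purple (383,182) ones are decoys. The jar is on the right plate, so the free plate is the left one at (342,232). The drawer is ajar at about (433,200).

```bash
cat >> h.py <<'E'
HS={"terracotta":((4,110,90),(12,220,255)),"yellow":((18,150,120),(30,255,255)),"green":((65,80,30),(90,255,255)),"blue":((104,130,50),(118,255,255)),"purple":((128,100,40),(150,255,255)),"walnut":((0,60,20),(14,255,95)),"black":((0,0,0),(180,255,45))}
SEED={"scene":dict(walnut=(239,155),terracotta=(267,164),blue=(297,174),green=(298,212),yellow=(334,180),black=(368,195),purple=(383,182),white=(344,199)),
"side":dict(walnut=(392,321),terracotta=(353,289),blue=(317,260),green=(341,215),yellow=(275,237),black=(249,209),purple=(219,216),white=(280,211))}
def blob(c,seed,tol=40,r=30):
    """region near seed with similar colour to seed"""
    f=cv2.GaussianBlur(c["frame"],(3,3),0).astype(int); u,v=seed
    m=(np.abs(f-f[v,u]).max(-1)<tol).astype(np.uint8)
    w=np.zeros_like(m); cv2.circle(w,(u,v),r,1,-1); m&=w
    n,l=cv2.connectedComponents(m); return l==l[v,u]
def topfit(P,m,zt,tol=4):
    q=P[m&(np.abs(P[...,2]-zt)<tol)]
    (x,y),r=cv2.minEnclosingCircle(q[:,:2].astype(np.float32)); return x,y,r,q[:,2].mean(),q[:,:2].mean(0)
E
python3 - <<'E'
from h import *
for n in ("scene","side"):
    c=viewer.camera(n);P=pts(c);v,u=np.mgrid[:400,:640]
    print(n)
    for k,s in SEED[n].items():
        m=blob(c,s); p=P[s[1],s[0]]
        # cast all pixels on top
        print(k,m.sum(),np.round(p,1),"hull top:",end="")
        m2=m&(P[...,2]>8)
        if m2.sum()>5:
            q=np.array([ray(c,a,b,14)[:2] for a,b in zip(u[m2],v[m2])]); (x,y),r=cv2.minEnclosingCircle(q.astype(np.float32)); print(np.round([*q.mean(0),x,y,r],1))
    hi=P[...,2]
    print("candle/jar/statuette/plates")
    for nm,(s,zr,r) in {"scene":dict(candle=((214,150),(60,125),14),cfoot=((219,164),(2,30),14),jar=((244,180),(20,125),18),stat=((384,275),(10,140),24),plateL=((342,232),(8,17),30),plateR=((243,188),(8,17),30)),"side":dict(candle=((434,293),(60,125),16),cfoot=((430,317),(2,30),20),jar=((396,246),(20,125),22),stat=((301,132),(10,140),24),plateL=((306,185),(8,17),30),plateR=((398,264),(8,17),36))}[n].items():
        w=np.zeros((400,640),np.uint8);cv2.circle(w,s,r,1,-1)
        m=(w>0)&(hi>zr[0])&(hi<zr[1]); q=P[m]; (x,y),rr=cv2.minEnclosingCircle(q[:,:2].astype(np.float32)); print(nm,m.sum(),np.round([*q.mean(0),x,y,rr,q[:,2].max()],1))
    w=(np.abs(P[...,2]-85)<3)&(P[...,1]>0)&(P[...,0]>200); w=cv2.morphologyEx(w.astype(np.uint8),cv2.MORPH_OPEN,np.ones((5,5)))
    rc=cv2.minAreaRect(P[w>0][:,:2].astype(np.float32)); print("chest",rc,cv2.boxPoints(rc).round())
E
```

```text
scene
walnut 219 [ 463.7 -385.1   10.7] hull top:[ 464.7 -386.8  464.4 -386.7   34.9]
terracotta 204 [ 467.6 -269.9   10.1] hull top:[ 469.2 -271.6  470.7 -273.    34.3]
blue 141 [ 474.2 -149.9   10.8] hull top:[ 474.9 -152.3  475.  -152.1   26.6]
green 228 [626.4 -83.2   9. ] hull top:[629.3 -85.5 630.6 -85.6  29.7]
yellow 92 [455.1 -18.2  12.4] hull top:[453.5 -22.3 453.7 -21.   21.2]
black 82 [474.2 110.9   8.3] hull top:[475.2 109.4 475.2 109.2  18.8]
purple 89 [396.3 143.7   5.8] hull top:[401.  142.9 401.9 142.1  20.9]
white 81 [522.8  40.7  11.7] hull top:[524.5  40.2 524.5  41.   19.4]
candle/jar/statuette/plates
candle 87 [ 533.2 -433.1   89.5  529.2 -435.9   12.4  109. ]
cfoot 216 [ 532.2 -430.8    8.   519.9 -420.6   58.8   28.1]
jar 456 [ 607.3 -278.6   72.3  599.4 -284.3   35.6  101.9]
stat 437 [792.9 236.6  53.3 785.6 236.6  34.2 125.4]
plateL 1063 [652.   76.   10.6 624.6  67.5  94.8  15.8]
plateR 584 [ 603.5 -300.4   10.8  571.  -323.6  104.8   17. ]
chest ((0.0, 0.0), (0.0, 0.0), 0.0) [[0. 0.]
 [0. 0.]
 [0. 0.]
 [0. 0.]]
side
walnut 766 [ 454.5 -392.8   14.6] hull to
[... 401 characters left out ...]
 104.4  19.7]
purple 108 [390.  136.6  13.4] hull top:[391.  140.6 391.1 139.6  19.5]
white 113 [516.2  35.8  14. ] hull top:[518.1  38.4 516.8  38.4  21. ]
candle/jar/statuette/plates
candle 255 [ 520.2 -438.6   91.6  524.7 -435.6   12.6  110.5]
cfoot 701 [ 519.  -440.3    8.8  526.2 -437.1   48.7   30. ]
jar 976 [ 577.3 -297.    73.3  589.7 -289.    36.7  103.6]
stat 399 [773.6 229.3  54.3 778.6 236.2  34.1 127.2]
plateL 1092 [642.3  71.6  12.5 625.   64.6  91.2  16.9]
plateR 1366 [ 581.6 -315.    12.4  593.6 -300.5   68.9   16.8]
chest ((577.782470703125, 392.37335205078125), (176.48321533203125, 210.29647827148438), 34.699134826660156) [[445. 429.]
 [565. 256.]
 [710. 356.]
 [590. 529.]]
```

Request:
move_arm:
  moves:
    - [-0.494,-0.453,-0.095,-0.312]
    - [-0.494,-0.453,-0.095,-0.312]
    - [-0.494,-0.453,-0.095,-0.312]
    - [-0.494,-0.453,-0.095,-0.312]
    - [-0.494,-0.453,-0.095,-0.312]
    - [-0.494,-0.453,-0.095,-0.312]
    - [-0.494,-0.453,-0.095,-0.312]
    - [-0.494,-0.453,-0.095,-0.312]
    - [-0.494,-0.453,-0.095,-0.312]
    - [-0.494,-0.453,-0.095,-0.312]
    - [-0.494,-0.453,-0.095,-0.312]
    - [-0.494,-0.453,-0.095,-0.312]

```text
clock: 1.45
eef_pos: [461.0, 8.3, 289.6]
eef_rot: [3.142, 0.001, 3.141]
wrist_force: [-0.9, 0.3, 0.1]
finger_gap: 93.4
finger_force: 0.0
```

```bash
python3 - <<'E'
from h import *
s=manip.read_state();print(s["clock"],s["eef_pos"],s["eef_rot"],s["wrist_force"])
c=viewer.camera("wrist");cv2.imwrite("pics/w1.png",c["frame"]);print(c["origin"],c["orientation"])
E
```

```text
1.45 [460.95773807   8.25604233 289.58440904] [3.14156208e+00 5.05311106e-04 3.14149257e+00] [-0.87369506  0.28104175  0.0618535 ]
[380.82563319   9.68923171 469.60275573] [2.86598670e+00 2.85787161e-05 1.57152816e+00]
```

View pics/w1.png

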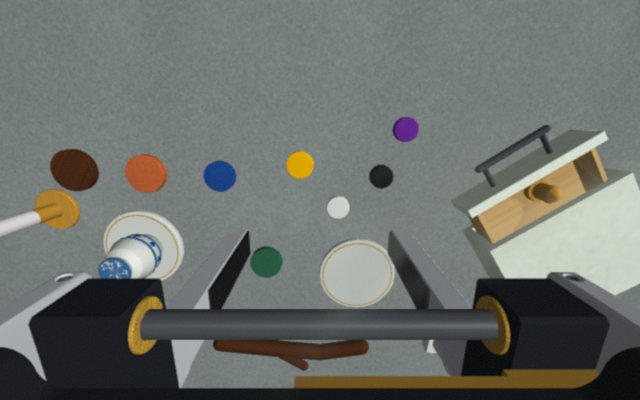

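The wrist view shows the discs: walnut (74,170), terracotta (146,173), blue (220,176), yellow (300,165), black (381,176) and green (266,262). The free plate is at (357,273). The drawer is open, with the finial at (545,193).

```bash
cat >> h.py <<'E'
def disc(c,seed,h=14,tol=40,r=40,zmin=None):
    m=blob(c,seed,tol,r)
    if zmin is not None: m&=pts(c)[...,2]>zmin
    m=cv2.morphologyEx(m.astype(np.uint8),cv2.MORPH_OPEN,np.ones((3,3)))
    k=max(cv2.findContours(m,0,cv2.CHAIN_APPROX_NONE)[0],key=cv2.contourArea)[:,0]
    q=np.array([ray(c,a,b,h)[:2] for a,b in k],np.float32)
    (x,y),(a,b),_=cv2.fitEllipse(q); return np.round([x,y,a,b],1)
E
python3 - <<'E'
from h import *
c=viewer.camera("wrist");P=pts(c)
for k,s in dict(walnut=(74,170),terracotta=(146,173),blue=(220,176),yellow=(300,165),black=(381,176),green=(266,262),white=(338,207),purple=(405,129)).items():
    print(k,disc(c,s),P[s[1],s[0]].round(1))
print("plate",disc(c,(357,273),12,60,44),P[273,357].round(1))
E
```

```text
walnut [ 457.4 -383.    65.2   74.6] [ 459.  -388.6   14.9]
terracotta [ 462.5 -269.1   60.2   67. ] [ 464.1 -273.8   14.6]
blue [ 467.  -150.7   47.3   50.6] [ 469.5 -155.3   13.7]
yellow [448.4 -21.   39.6  40.8] [451.9 -25.4  13.8]
black [467.1 109.9  35.5  38.2] [469.6 104.8  15.7]
green [620.1 -83.2  54.   59.4] [623.2 -88.8  14.2]
white [519.7  41.8  34.5  37.2] [521.7  36.4  15.6]
purple [393.5 144.7  34.9  36.3] [396.3 137.6  15.3]
plate [645.5  72.5 146.  154.1] [645.4  72.4  13.9]
```

Request:
move_arm:
  moves:
    - [0.003,-0.393,0.17,0]
    - [0.003,-0.393,0.17,0]
    - [0.003,-0.393,0.17,0]
    - [0.003,-0.393,0.17,0]
    - [0.003,-0.393,0.17,0]
    - [0.003,-0.393,0.17,0]
    - [0.003,-0.393,0.17,0]
    - [0.003,-0.393,0.17,0]
    - [0.003,-0.393,0.17,0]
    - [0.003,-0.393,0.17,0]
    - [0.003,-0.393,0.17,0]

```text
clock: 2.65
eef_pos: [457.5, -382.0, 118.8]
eef_rot: [3.141, -0.001, 3.141]
wrist_force: [-0.6, 1.0, 0.4]
finger_gap: 93.6
finger_force: 0.0
```

```bash
python3 - <<'E'
from h import *
s=manip.read_state();print(s["clock"],s["eef_pos"],s["eef_rot"],s["wrist_force"])
c=viewer.camera("wrist");cv2.imwrite("pics/w2.png",c["frame"]);P=pts(c)
R=rot(c);p=R.T@(np.array([459,-386,14])-np.array(c["origin"]));u,v=int(p[0]/p[2]*c["fx"]+c["cx"]),int(p[1]/p[2]*c["fy"]+c["cy"])
print(u,v,disc(c,(u,v),14,40,90),P[v,u])
E
```

```text
2.65 [ 457.46806976 -382.01757981  118.78094324] [ 3.14076914e+00 -6.50341795e-04  3.14145245e+00] [-0.62277048  1.03581111  0.42282342]
313 202 [ 456.9 -387.5   65.2   67.1] [ 458.23476258 -386.29528613   14.48678038]
```

View pics/w2.png

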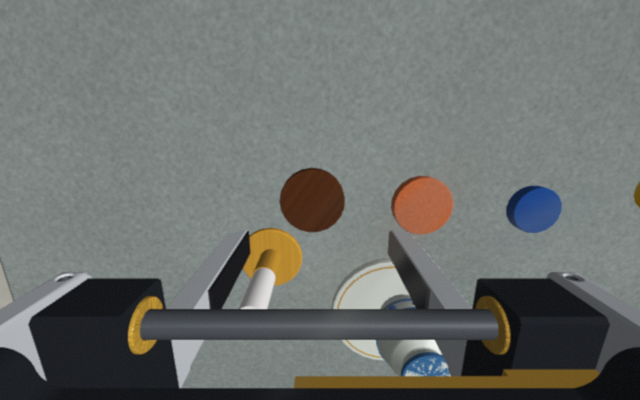

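Request:
move_arm:
  moves:
    - [0,-0.005,0.04,0]
    - [0,-0.005,0.075,0]
    - [0,-0.005,0.1,0]
    - [0,-0.005,0.115,0]
    - [0,-0.005,0.115,0]
    - [0,-0.005,0.115,0]

```text
clock: 3.3
eef_pos: [458.3, -387.6, 5.6]
eef_rot: [-3.14, 0.001, -3.141]
wrist_force: [-0.3, 0.2, 0.8]
finger_gap: 93.6
finger_force: 0.0
```

Request:
move_arm:
  moves:
    - [0,-0.005,0.0,0]
    - [0,-0.005,0.0,0]
    - [0,-0.005,0.0,0]
    - [0,-0.005,0.0,0]
    - [0,-0.005,0.0,0]
    - [0,-0.005,0.0,0]
  jaw: 0.05
  squeeze: 25

```text
clock: 3.9
eef_pos: [457.6, -392.8, 4.5]
eef_rot: [-3.141, 0.0, -3.141]
wrist_force: [-1.5, 0.7, 5.9]
finger_gap: 67.0
finger_force: 25.0
```

Request:
move_arm:
  moves:
    - [0,0,-0.02,0]
    - [0,0,-0.06,0]
    - [0,0,-0.105,0]
    - [0,0,-0.15,0]
    - [-0.01,0.025,-0.155,0]
    - [-0.188,0.465,-0.155,0]
    - [-0.188,0.465,-0.155,0]
    - [-0.188,0.465,-0.155,0]
    - [-0.188,0.465,-0.155,0]
    - [-0.188,0.465,-0.155,0]
    - [-0.188,0.465,-0.155,0]
    - [-0.188,0.465,-0.155,0]

```text
clock: 5.1
eef_pos: [599.0, -41.1, 159.0]
eef_rot: [3.142, -0.0, -3.141]
wrist_force: [0.9, -1.1, -0.3]
finger_gap: 67.2
finger_force: 25.0
```

Request:
move_arm:
  moves:
    - [-0.024,0.058,0,0]
    - [-0.042,0.1,0,0]
    - [-0.0465,0.1135,0.02,0]
    - [-0.0465,0.1135,0.06,0]
    - [-0.0465,0.1135,0.095,0]
    - [-0.0465,0.1135,0.12,0]
    - [-0.0465,0.1135,0.132,0]
    - [-0.0465,0.1135,0.138,0]
    - [-0.0465,0.1135,0.141,0]
    - [-0.0465,0.1135,0.141,0]
    - [-0.0465,0.1135,0.141,0]

```text
clock: 6.2
eef_pos: [645.7, 70.3, 19.3]
eef_rot: [3.142, 0.002, -3.141]
wrist_force: [0.4, -0.5, -0.1]
finger_gap: 67.3
finger_force: 25.0
```

Request:
move_arm:
  moves:
    - [0,0,0.001,0]
    - [0,0,0.002,0]
    - [0,0,0.002,0]
    - [0,0,0.002,0]

```text
clock: 6.6
eef_pos: [645.4, 70.4, 16.6]
eef_rot: [3.142, 0.001, -3.141]
wrist_force: [-0.8, -0.8, 3.8]
finger_gap: 67.3
finger_force: 25.0
```

Request:
move_arm:
  moves:
    - [0,0,0,0]
    - [0,0,0,0]
    - [0,0,0,0]
    - [0,0,-0.04,0]
    - [0,0,-0.085,0]
    - [0,0,-0.12,0]
    - [0,0,-0.12,0]
    - [0,0,-0.12,0]
  jaw: 0.094

```text
clock: 7.4
eef_pos: [645.2, 70.4, 136.2]
eef_rot: [3.142, 0.001, -3.141]
wrist_force: [0.3, -0.3, -0.5]
finger_gap: 94.4
finger_force: 0.0
```

```bash
cat >> h.py <<'E'
def proj(c,p):
    q=rot(c).T@(np.array(p,float)-np.array(c["origin"])); return int(round(q[0]/q[2]*c["fx"]+c["cx"])),int(round(q[1]/q[2]*c["fy"]+c["cy"]))
def look(items,save=None,cam="wrist",tol=40,r=90):
    s=manip.read_state();print("t",s["clock"],"tcp",s["eef_pos"].round(1),"yaw",s["eef_rot"][2].round(3))
    c=viewer.camera(cam)
    if save: cv2.imwrite(f"pics/{save}.png",c["frame"])
    P=pts(c)
    for n,p in items.items():
        u,v=proj(c,p)
        try: print(n,(u,v),disc(c,(u,v),p[2],tol,r),"z",P[v,u,2].round(1))
        except Exception as e: print(n,(u,v),"?",e)
    return c
E
python3 - <<'E'
from h import *
look(dict(walnut=(645,71,26),green=(621,-86,14),plate=(645,118,12)),save="w3")
E
```

```text
t 7.4 tcp [645.2  70.4 136.2] yaw -3.141
walnut (318, 199) [644.7  71.7  64.2  66. ] z 26.8
green (171, 175) [622.  -81.8  54.5  59.4] z 15.3
plate (361, 196) [646.8  78.1 118.5 119.6] z 12.9
```

View pics/w3.png

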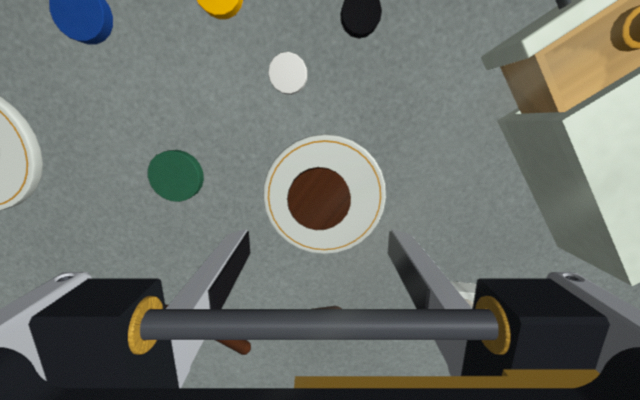

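The walnut disc sits flat on the plate, about 5 mm off its centre at (319,199), which is within tolerance. Next is terracotta.

Request:
move_arm:
  moves:
    - [0.184,-0.344,0.016,0]
    - [0.184,-0.344,0.016,0]
    - [0.184,-0.344,0.016,0]
    - [0.184,-0.344,0.016,0]
    - [0.184,-0.344,0.016,0]
    - [0.184,-0.344,0.016,0]
    - [0.184,-0.344,0.016,0]
    - [0.184,-0.344,0.016,0]
    - [0.184,-0.344,0.016,0]
    - [0.184,-0.344,0.016,0]

```text
clock: 8.45
eef_pos: [460.5, -273.7, 118.8]
eef_rot: [3.14, -0.002, 3.14]
wrist_force: [0.1, -0.1, 0.3]
finger_gap: 93.9
finger_force: 0.0
```

```bash
python3 - <<'E'
from h import *
look(dict(terracotta=(462,-273,14),blue=(467,-153,14)))
E
```

```text
t 8.45 tcp [ 460.5 -273.7  118.8] yaw 3.14
terracotta (318, 203) [ 462.8 -271.6   59.7   61.7] z 14.8
blue (433, 207) [ 467.1 -152.5   48.9   50.9] z 14.4
```

Request:
move_arm:
  moves:
    - [-0.002,0.001,0.04,0]
    - [-0.002,0.001,0.075,0]
    - [-0.002,0.001,0.1,0]
    - [-0.002,0.001,0.115,0]
    - [-0.002,0.001,0.1155,0]
    - [-0.002,0.001,0.1155,0]

```text
clock: 9.1
eef_pos: [463.9, -272.4, 5.3]
eef_rot: [-3.141, 0.001, -3.141]
wrist_force: [0.2, 0.9, 0.5]
finger_gap: 93.9
finger_force: 0.0
```

Request:
move_arm:
  moves:
    - [0,0,0,0]
    - [0,0,0,0]
    - [0,0,0,0]
    - [0,0,0,0]
    - [0,0,0,0]
    - [0,0,0,0]
  jaw: 0.045

```text
clock: 9.7
eef_pos: [463.3, -272.8, 4.9]
eef_rot: [-3.141, 0.0, -3.141]
wrist_force: [-1.0, 1.1, 4.3]
finger_gap: 61.1
finger_force: 25.0
```

Request:
move_arm:
  moves:
    - [0,0,-0.02,0]
    - [0,0,-0.065,0]
    - [0,0,-0.11,0]
    - [-0.02,0.04,-0.13,0]
    - [-0.183,0.344,-0.13,0]
    - [-0.183,0.344,-0.13,0]
    - [-0.183,0.344,-0.13,0]
    - [-0.183,0.344,-0.13,0]
    - [-0.183,0.344,-0.13,0]
    - [-0.183,0.344,-0.13,0]
    - [-0.183,0.344,-0.13,0]
    - [-0.183,0.344,-0.13,0]

```text
clock: 10.9
eef_pos: [647.1, 76.0, 133.7]
eef_rot: [3.141, -0.0, -3.137]
wrist_force: [-0.7, -0.2, -1.7]
finger_gap: 61.2
finger_force: 25.0
```

Request:
move_arm:
  moves:
    - [0,0,0.03,0]
    - [0,0,0.06,0]
    - [0,0,0.085,0]
    - [0,0,0.095,0]
    - [0,0,0.1,0]
    - [0,0,0.102,0]
    - [0,0,0.103,0]
    - [0,0,0.103,0]
    - [0,0,0.103,0]

```text
clock: 11.8
eef_pos: [646.5, 71.4, 32.4]
eef_rot: [3.142, 0.001, -3.141]
wrist_force: [0.3, -0.2, -0.2]
finger_gap: 60.9
finger_force: 25.0
```

Request:
move_arm:
  moves:
    - [0,0,0.001,0]
    - [0,0,0.0015,0]
    - [0,0,0.0015,0]
    - [0,0,0.0015,0]

```text
clock: 12.2
eef_pos: [646.4, 71.4, 31.0]
eef_rot: [-3.142, 0.001, -3.141]
wrist_force: [-2.5, 0.9, 6.5]
finger_gap: 61.2
finger_force: 25.0
```

Request:
move_arm:
  moves:
    - [0,0,0,0]
    - [0,0,0,0]
    - [0,0,0,0]
    - [0,0,-0.03,0]
    - [0,0,-0.07,0]
    - [0.001,-0.01,-0.089,0]
    - [0.0255,-0.1565,-0.089,0]
    - [0.0255,-0.1565,-0.089,0]
    - [0.0255,-0.1565,-0.089,0]
    - [0.0255,-0.1565,-0.089,0]
    - [0.0255,-0.1565,-0.089,0]
    - [0.0255,-0.1565,-0.089,0]
  jaw: 0.094

```text
clock: 13.4
eef_pos: [620.9, -84.1, 119.1]
eef_rot: [3.141, -0.0, -3.141]
wrist_force: [0.0, 0.9, -0.2]
finger_gap: 94.1
finger_force: 0.0
```

```bash
python3 - <<'E'
from h import *
look(dict(green=(622,-85,14),terracotta=(646,71.5,40)))
E
```

```text
t 13.4 tcp [620.9 -84.1 119.1] yaw -3.141
green (316, 202) [621.6 -84.3  54.1  56.4] z 14.7
terracotta (477, 233) [645.7  72.9  58.6  60.3] z 40.3
```

Request:
move_arm:
  moves:
    - [-0.001,0,0.04,0]
    - [-0.001,0,0.075,0]
    - [-0.001,0,0.1,0]
    - [-0.001,0,0.115,0]
    - [-0.001,0,0.1155,0]
    - [-0.001,0,0.1155,0]

```text
clock: 14.05
eef_pos: [622.3, -84.7, 4.6]
eef_rot: [-3.141, 0.001, -3.141]
wrist_force: [0.9, -0.4, 0.8]
finger_gap: 94.1
finger_force: 0.0
```

Request:
move_arm:
  moves:
    - [0,0,0,0]
    - [0,0,0,0]
    - [0,0,0,0]
    - [0,0,0,0]
    - [0,0,0,0]
    - [0,0,0,0]
    - [0,0,0,0]
  jaw: 0.04

```text
clock: 14.75
eef_pos: [621.7, -85.2, 3.8]
eef_rot: [-3.142, 0.0, -3.141]
wrist_force: [-0.1, -0.1, 1.8]
finger_gap: 55.4
finger_force: 25.0
```

Request:
move_arm:
  moves:
    - [0,0,-0.02,0]
    - [0,0,-0.06,0]
    - [-0.001,0.01,-0.095,0]
    - [-0.0075,0.047,-0.1,0]
    - [-0.014,0.09,-0.1,0]
    - [-0.02,0.13,-0.1,0]
    - [-0.0245,0.152,-0.1,0]
    - [-0.0245,0.157,-0.09,0]
    - [-0.0245,0.157,-0.075,0]
    - [-0.0245,0.157,-0.06,0]
    - [-0.0245,0.157,-0.055,0]
    - [-0.0245,0.157,-0.055,0]

```text
clock: 15.95
eef_pos: [645.6, 70.8, 57.2]
eef_rot: [-3.141, -0.002, 3.141]
wrist_force: [0.1, 0.8, -0.4]
finger_gap: 55.3
finger_force: 25.0
```

Request:
move_arm:
  moves:
    - [0,0.0005,0.006,0]
    - [0,0.0005,0.01,0]
    - [0,0.0005,0.0125,0]
    - [0,0.0005,0.0135,0]
    - [0,0.0005,0.0135,0]
    - [0,0.0005,0.0135,0]

```text
clock: 16.55
eef_pos: [646.3, 72.4, 45.3]
eef_rot: [3.142, 0.0, -3.141]
wrist_force: [-0.2, -0.5, -0.5]
finger_gap: 55.4
finger_force: 25.0
```

Request:
move_arm:
  moves:
    - [0,0,0,0]
    - [0,0,0,0]
    - [0,0,0,0]
    - [0,0,-0.03,0]
    - [0,0,-0.07,0]
    - [0.01,-0.01,-0.076,0]
    - [0.1785,-0.2255,-0.076,0]
    - [0.1785,-0.2255,-0.076,0]
    - [0.1785,-0.2255,-0.076,0]
    - [0.1785,-0.2255,-0.076,0]
    - [0.1785,-0.2255,-0.076,0]
    - [0.1785,-0.2255,-0.076,0]
  jaw: 0.094

```text
clock: 17.75
eef_pos: [465.6, -155.4, 121.4]
eef_rot: [-3.141, 0.0, 3.14]
wrist_force: [1.6, 0.0, 0.0]
finger_gap: 94.3
finger_force: 0.0
```

```bash
python3 - <<'E'
from h import *
look(dict(blue=(467,-154,14),yellow=(449,-23,14)))
E
```

```text
t 17.75 tcp [ 465.6 -155.4  121.4] yaw 3.14
blue (319, 202) [ 466.8 -152.2   47.8   49.2] z 13.9
yellow (446, 185) [448.7 -21.   41.1  42.5] z 15.0
```

Request:
move_arm:
  moves:
    - [0,0.001,0.04,0]
    - [0,0.001,0.075,0]
    - [0,0.001,0.1,0]
    - [0,0.001,0.115,0]
    - [0,0.001,0.1165,0]
    - [0,0.001,0.1165,0]

```text
clock: 18.4
eef_pos: [467.9, -152.2, 5.0]
eef_rot: [-3.141, 0.0, -3.141]
wrist_force: [0.1, 0.4, -0.0]
finger_gap: 93.9
finger_force: 0.0
```

Request:
move_arm:
  moves:
    - [0,0,0,0]
    - [0,0,0,0]
    - [0,0,0,0]
    - [0,0,0,0]
    - [0,0,0,0]
    - [0,0,0,0]
    - [0,0,0,0]
  jaw: 0.035

```text
clock: 19.1
eef_pos: [467.7, -152.2, 4.7]
eef_rot: [-3.142, 0.0, -3.141]
wrist_force: [0.6, 2.0, 2.0]
finger_gap: 49.2
finger_force: 25.0
```

Request:
move_arm:
  moves:
    - [0,0,-0.02,0]
    - [0,0,-0.065,0]
    - [0,0,-0.1,0]
    - [-0.015,0.02,-0.115,0]
    - [-0.179,0.224,-0.115,0]
    - [-0.179,0.224,-0.115,0]
    - [-0.179,0.224,-0.115,0]
    - [-0.179,0.224,-0.115,0]
    - [-0.179,0.224,-0.115,0]
    - [-0.179,0.224,-0.115,0]
    - [-0.179,0.224,-0.09,0]
    - [-0.179,0.224,-0.07,0]

```text
clock: 20.3
eef_pos: [646.4, 72.0, 73.4]
eef_rot: [-3.141, -0.001, -3.141]
wrist_force: [0.1, 0.3, -0.6]
finger_gap: 49.3
finger_force: 25.0
```

Request:
move_arm:
  moves:
    - [0,0,0.008,0]
    - [0,0,0.0125,0]
    - [0,0,0.014,0]
    - [0,0,0.015,0]
    - [0,0,0.015,0]
    - [0,0,0.015,0]

```text
clock: 20.9
eef_pos: [646.9, 71.8, 60.2]
eef_rot: [3.142, 0.001, -3.141]
wrist_force: [-0.2, -0.7, -0.3]
finger_gap: 49.3
finger_force: 25.0
```

Request:
move_arm:
  moves:
    - [0,0,0.001,0]
    - [0,0,0.0015,0]
    - [0,0,0.0015,0]

```text
clock: 21.2
eef_pos: [646.8, 71.9, 58.7]
eef_rot: [3.142, 0.001, -3.141]
wrist_force: [-2.1, -0.7, 4.3]
finger_gap: 49.5
finger_force: 25.0
```

Request:
move_arm:
  moves:
    - [0,0,0,0]
    - [0,0,0,0]
    - [0,0,0,0]
    - [0,0,-0.03,0]
    - [0,0,-0.06,0]
    - [0.01,-0.005,-0.061,0]
    - [0.198,-0.0955,-0.061,0]
    - [0.198,-0.0955,-0.061,0]
    - [0.198,-0.0955,-0.061,0]
    - [0.198,-0.0955,-0.061,0]
    - [0.198,-0.0955,-0.061,0]
    - [0.198,-0.0955,-0.061,0]
  jaw: 0.094

```text
clock: 22.4
eef_pos: [448.5, -24.2, 119.7]
eef_rot: [-3.141, 0.001, 3.14]
wrist_force: [0.8, -0.1, 1.1]
finger_gap: 94.0
finger_force: 0.0
```

```bash
python3 - <<'E'
from h import *
look(dict(yellow=(449,-23,14),black=(468,107,14)),save="w4")
E
```

```text
t 22.4 tcp [448.5 -24.2 119.7] yaw 3.14
yellow (318, 201) [448.1 -21.1  40.4  42. ] z 15.4
black (441, 219) [466.3 108.9  36.9  42.5] z 14.0
```

View pics/w4.png

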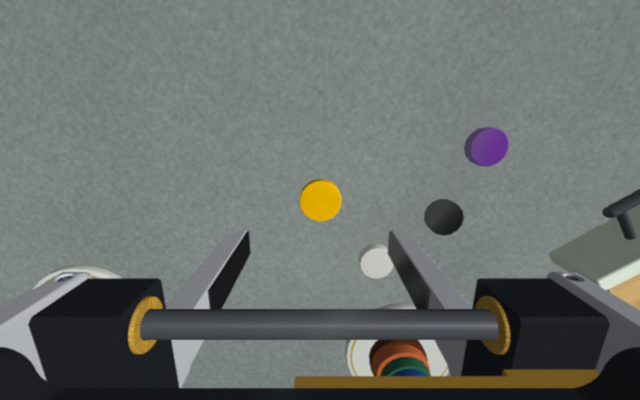

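Yellow is at (320,200), centred between the fingers, and the tower in the background is intact.

Request:
move_arm:
  moves:
    - [0,0.002,0.04,0]
    - [0,0.002,0.075,0]
    - [0,0.002,0.1,0]
    - [0,0.002,0.114,0]
    - [0,0.002,0.1155,0]
    - [0,0.002,0.1155,0]

```text
clock: 23.05
eef_pos: [449.5, -21.3, 3.6]
eef_rot: [3.142, -0.0, -3.141]
wrist_force: [0.5, -0.6, -0.3]
finger_gap: 94.2
finger_force: 0.0
```

Request:
move_arm:
  moves:
    - [0,0,0,0]
    - [0,0,0,0]
    - [0,0,0,0]
    - [0,0,0,0]
    - [0,0,0,0]
    - [0,0,0,0]
    - [0,0,0,0]
  jaw: 0.03

```text
clock: 23.75
eef_pos: [448.7, -21.7, 3.7]
eef_rot: [-3.142, 0.0, -3.141]
wrist_force: [-0.1, 0.4, 0.8]
finger_gap: 42.8
finger_force: 25.0
```

Request:
move_arm:
  moves:
    - [0,0,-0.02,0]
    - [0,0,-0.065,0]
    - [0,0,-0.1,0]
    - [-0.02,0.01,-0.12,0]
    - [-0.198,0.094,-0.12,0]
    - [-0.198,0.094,-0.12,0]
    - [-0.198,0.094,-0.12,0]
    - [-0.198,0.094,-0.12,0]
    - [-0.198,0.094,-0.12,0]
    - [-0.198,0.094,-0.105,0]
    - [-0.198,0.094,-0.09,0]
    - [-0.198,0.094,-0.08,0]

```text
clock: 24.95
eef_pos: [645.3, 71.7, 81.8]
eef_rot: [-3.141, -0.002, 3.141]
wrist_force: [0.1, -0.3, -1.4]
finger_gap: 43.1
finger_force: 25.0
```

Request:
move_arm:
  moves:
    - [0,0,0.006,0]
    - [0,0,0.009,0]
    - [0,0,0.011,0]
    - [0,0,0.012,0]
    - [0,0,0.012,0]
    - [0,0,0.012,0]

```text
clock: 25.55
eef_pos: [646.8, 72.4, 71.9]
eef_rot: [3.142, 0.0, -3.141]
wrist_force: [-0.6, -0.1, -0.5]
finger_gap: 43.6
finger_force: 25.0
```

Request:
move_arm:
  moves:
    - [0,0,0,0]
    - [0,0,0,0]
    - [0,0,0,0]
    - [0,0,-0.02,0]
    - [0,0,-0.048,0]
    - [0.005,0.001,-0.048,0]
    - [0.18,0.035,-0.048,0]
    - [0.18,0.035,-0.048,0]
    - [0.18,0.035,-0.048,0]
    - [0.18,0.035,-0.048,0]
    - [0.18,0.035,-0.048,0]
    - [0.18,0.035,-0.048,0]
  jaw: 0.094

```text
clock: 26.75
eef_pos: [466.9, 107.4, 119.9]
eef_rot: [3.142, 0.001, -3.141]
wrist_force: [0.3, 0.3, -0.8]
finger_gap: 94.5
finger_force: 0.0
```

```bash
python3 - <<'E'
from h import *
look(dict(black=(467,107,14),purple=(395,141,14),white=(521,39,14)))
E
```

```text
t 26.75 tcp [466.9 107.4 119.9] yaw -3.141
black (317, 201) [466.8 110.9  35.1  37.9] z 15.0
purple (352, 129) [393.6 144.7  35.9  36.4] z 14.9
white (254, 248) [518.7  46.3  27.7  41.3] z 15.3
```

Request:
move_arm:
  moves:
    - [0,0.002,0.04,0]
    - [0,0.002,0.075,0]
    - [0,0.002,0.1,0]
    - [0,0.002,0.114,0]
    - [0,0.002,0.116,0]
    - [0,0.002,0.116,0]

```text
clock: 27.4
eef_pos: [467.2, 109.1, 3.4]
eef_rot: [-3.141, -0.001, 3.141]
wrist_force: [0.2, -0.7, 0.1]
finger_gap: 93.9
finger_force: 0.0
```

Request:
move_arm:
  moves:
    - [0,0,0,0]
    - [0,0,0,0]
    - [0,0,0,0]
    - [0,0,0,0]
    - [0,0,0,0]
    - [0,0,0,0]
    - [0,0,0,0]
    - [0,0,0,0]
  jaw: 0.025

```text
clock: 28.2
eef_pos: [466.7, 109.3, 3.6]
eef_rot: [-3.142, 0.0, -3.141]
wrist_force: [-0.4, -0.1, 0.6]
finger_gap: 37.4
finger_force: 25.0
```

Request:
move_arm:
  moves:
    - [0,0,-0.02,0]
    - [0,0,-0.065,0]
    - [0,0,-0.1,0]
    - [-0.01,-0.002,-0.125,0]
    - [-0.1795,-0.0375,-0.125,0]
    - [-0.1795,-0.0375,-0.125,0]
    - [-0.1795,-0.0375,-0.125,0]
    - [-0.1795,-0.0375,-0.125,0]
    - [-0.1795,-0.0375,-0.125,0]
    - [-0.1795,-0.0375,-0.11,0]
    - [-0.1795,-0.0375,-0.1,0]
    - [-0.1795,-0.0375,-0.095,0]

```text
clock: 29.4
eef_pos: [644.8, 72.2, 96.9]
eef_rot: [-3.141, -0.002, -3.141]
wrist_force: [1.0, -0.4, -0.7]
finger_gap: 37.2
finger_force: 25.0
```

Request:
move_arm:
  moves:
    - [0,0,0.006,0]
    - [0,0,0.009,0]
    - [0,0,0.011,0]
    - [0,0,0.0125,0]
    - [0,0,0.0125,0]
    - [0,0,0.0125,0]

```text
clock: 30.0
eef_pos: [646.3, 71.9, 86.3]
eef_rot: [3.142, 0.0, -3.141]
wrist_force: [0.4, 0.2, -0.9]
finger_gap: 37.0
finger_force: 25.0
```

Request:
move_arm:
  moves:
    - [0,0,0,0]
    - [0,0,0,0]
    - [0,0,0,0]
    - [0,0,-0.02,0]
    - [0,0,-0.06,0]
    - [0,0,-0.1,0]
    - [0.05,0,-0.13,0]
    - [0.09,0,-0.13,0]
    - [0.09,0,-0.13,0]
    - [0.09,0,-0.13,0]
  jaw: 0.094

```text
clock: 31.0
eef_pos: [556.1, 71.9, 217.0]
eef_rot: [3.141, 0.002, -3.141]
wrist_force: [0.2, -0.4, 0.1]
finger_gap: 94.0
finger_force: 0.0
```

```bash
python3 - <<'E'
from h import *
c=look({},save="w5")
c=viewer.camera("side"); P=pts(c); cv2.imwrite("pics/s5.png",c["frame"])
import cv2
a=c["frame"][90:260,150:400]; b=viewer.camera("wrist")["frame"]; a=cv2.resize(a,None,fx=2.5,fy=2.5); 
o=np.zeros((400+170,640,3),np.uint8); o[:400]=b; s=cv2.resize(c["frame"][120:205,150:400],(500,170)); o[400:,:500]=s; cv2.imwrite("pics/c5.png",o)
E
```

```text
t 31.0 tcp [556.1  71.9 217. ] yaw -3.141
```

View pics/c5.png

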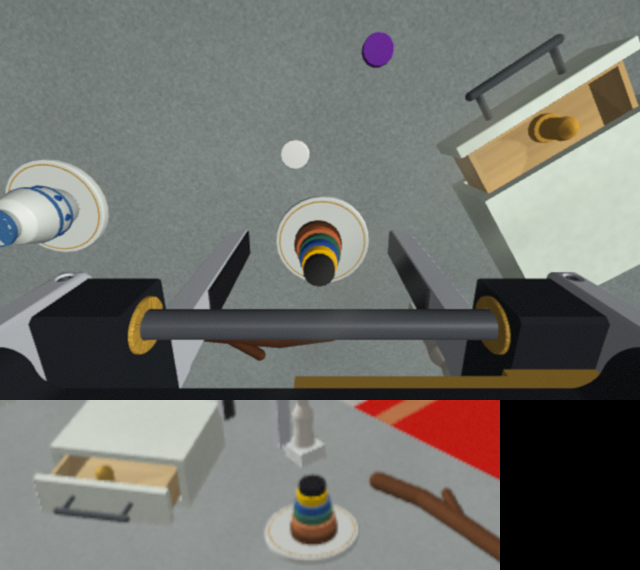

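The tower of all six discs stands straight on the plate at (319,250) in the wrist view. The drawer is open and the finial is fully visible at (550,128).

```bash
cat >> h.py <<'E'
def chest(c):
    P=pts(c); Z=P[...,2]; hsv=cv2.cvtColor(c["frame"],cv2.COLOR_BGR2HSV)
    reg=(P[...,0]>350)&(P[...,0]<760)&(P[...,1]>200)&(P[...,1]<560)
    w=(reg&(np.abs(Z-85)<4)).astype(np.uint8); w=cv2.morphologyEx(w,cv2.MORPH_OPEN,np.ones((3,3)))
    rc=cv2.minAreaRect(P[w>0][:,:2].astype(np.float32)); print("chest top",w.sum(),rc); print(cv2.boxPoints(rc).round(1).tolist())
    br=reg&(hsv[...,0]>14)&(hsv[...,0]<26)&(hsv[...,1]>150)&(Z>30)&(Z<78)
    q=P[br]; print("brass",br.sum(), q.mean(0).round(1) if br.any() else None, (q[q[:,2]>50].mean(0).round(1), q[:,2].max()) if br.any() else None)
    return P,hsv,reg
E
python3 - <<'E'
from h import *
for n in ("wrist","side"):
    c=viewer.camera(n); P,hsv,reg=chest(c)
    # profile along chest -x from image: handle
    h=reg&(hsv[...,2]<75)&(np.abs(P[...,2]-50)<8)
    q=P[h][:,:2].astype(np.float32); 
    if len(q)>10: print("handle",len(q),cv2.minAreaRect(q))
    if n=="wrist": print(P[128,550],P[125,540],P[128,566], hsv[128,545],hsv[128,600],hsv[128,566])
E
```

```text
chest top 17424 ((588.5133056640625, 381.4225769042969), (177.4913330078125, 175.72824096679688), 33.675926208496094)
[[465.8999938964844, 405.29998779296875], [563.4000244140625, 259.1000061035156], [711.0999755859375, 357.5], [613.5999755859375, 503.79998779296875]]
brass 1081 [484.8 347.1  51.8] (array([484.9, 348.8,  63.1]), np.float64(71.84308311391948))
handle 984 ((459.0848693847656, 332.680908203125), (154.16481018066406, 109.56456756591797), 49.30742263793945)
[485.00452952 341.9103869   53.13385945] [477.04481149  73.22613828 395.98463324] [484.62915761 347.48690903  68.65667134] [ 18 159  77] [ 19  84 148] [ 19 178 106]
chest top 2038 ((579.5396118164062, 394.525390625), (184.47592163085938, 213.55316162109375), 34.673553466796875)
[[442.8999938964844, 429.8999938964844], [564.4000244140625, 254.1999969482422], [716.0999755859375, 359.20001220703125], [594.7000122070312, 534.7999877929688]]
brass 46 [480.5 343.9  61.1] (array([480.3, 344. ,  61.4]), np.float64(69.5499490718239))
handle 65 ((430.424560546875, 290.8446960449219), (37.987579345703125, 104.92037200927734), 34.32589340209961)
```

Request:
move_arm:
  moves:
    - [0.137,0.211,0.067,0.97]
    - [0.137,0.211,0.067,0.97]
    - [0.137,0.211,0.067,0.97]
    - [0.137,0.211,0.067,0.97]
    - [0.137,0.211,0.067,0.97]
    - [0.137,0.211,0.067,0.97]
    - [0.137,0.211,0.067,0.97]
    - [0.137,0.211,0.067,0.97]
    - [0.137,0.211,0.067,0.97]
    - [0.137,0.211,0.067,0.97]
  jaw: 0.034

```text
clock: 32.25
eef_pos: [419.7, 282.5, 149.1]
eef_rot: [3.142, 0.0, 2.174]
wrist_force: [0.4, -1.0, -0.8]
finger_gap: 33.9
finger_force: 0.0
```

```bash
python3 - <<'E'
from h import *
c=look({},save="w6"); P,hsv,reg=chest(c)
reg=(P[...,0]>330)&(P[...,0]<560)&(P[...,1]>180)&(P[...,1]<450)
h=(reg&(c["frame"].max(-1)<90)&(P[...,2]>40)&(P[...,2]<62)).astype(np.uint8)
h=cv2.morphologyEx(h,cv2.MORPH_OPEN,np.ones((3,3)))
n,l,st,ce=cv2.connectedComponentsWithStats(h)
for i in range(1,n):
    if st[i,4]>60:
        q=P[l==i]; print(st[i],cv2.minAreaRect(q[:,:2].astype(np.float32)),q.mean(0).round(1),q[:,2].max())
E
```

```text
t 32.25 tcp [419.7 282.5 149.1] yaw 2.174
chest top 39530 ((578.005126953125, 397.9386901855469), (177.28160095214844, 206.7519073486328), 33.899105072021484)
[[446.79998779296875, 434.29998779296875], [562.0999755859375, 262.70001220703125], [709.2000122070312, 361.6000061035156], [593.9000244140625, 533.2000122070312]]
brass 848 [477.4 355.5  50.9] (array([478.7, 356.4,  63.7]), np.float64(71.04515262393062))
[434  88  10  15 120] ((451.6400146484375, 429.0824279785156), (4.688272953033447, 12.27121639251709), 52.75566101074219) [451.4 429.5  51.9] 61.38940403086531
[ 318   95   48  155 1771] ((421.0223388671875, 316.2730712890625), (40.685272216796875, 154.50779724121094), 33.731300354003906) [418.9 308.   51.9] 61.91467385015096
```

View pics/w6.png

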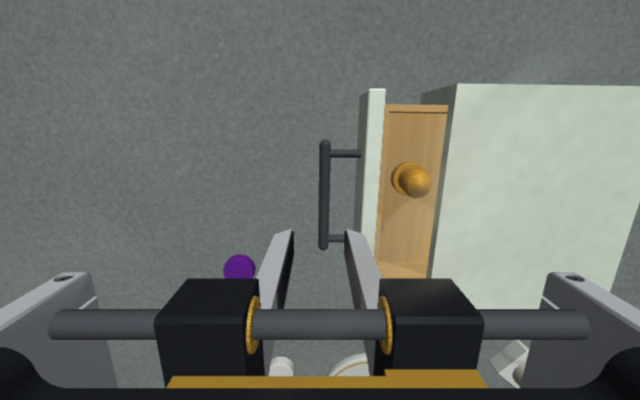

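The bar handle runs from (324,145) to (323,245). The finial tip is at (416,181) and the chest's front edge runs from (457,85) to (428,300).

```bash
python3 - <<'E'
from h import *
c=viewer.camera("wrist"); P=pts(c)
for nm,(u,v),h in [("bar top end",(324,145),52.5),("bar mid",(324,195),52.5),("bar low",(323,245),52.5),("front",(373,150),63),("tip",(416,181),70),("chestedge a",(457,86),85),("chestedge b",(430,290),85),("foot",(408,178),34)]:
    print(nm,ray(c,u,v,h).round(1),P[v,u].round(1))
E
```

```text
bar top end [390.7 333.7  52.5] [390.6 333.7  53.5]
bar mid [418.8 293.3  52.5] [418.6 293.5  53.4]
bar low [448.9 248.2  52.5] [449.  248.1  52.3]
front [429.8 356.1  63. ] [427.4 355.8  74.4]
tip [478.3 356.   70. ] [479.  356.   68.2]
chestedge a [449.5 433.5  85. ] [449.4 433.4  85.4]
chestedge b [552.9 280.   85. ] [425.8 329.  258.3]
foot [483.8 354.6  34. ] [473.4 354.1  61.9]
```

Request:
move_arm:
  moves:
    - [0.005,0.005,0.04,0]
    - [0.005,0.005,0.08,0]
    - [0.005,0.005,0.105,0]
    - [0.005,0.005,0.118,0]
    - [0.005,0.005,0.12,0]
    - [0.005,0.005,0.12,0]

```text
clock: 32.95
eef_pos: [421.0, 289.9, 29.9]
eef_rot: [3.141, 0.0, 2.172]
wrist_force: [0.4, -0.0, 0.1]
finger_gap: 34.1
finger_force: 0.0
```

Request:
move_arm:
  moves:
    - [0,0,0,0]
    - [0,0,0,0]
    - [0,0,0,0]
    - [0,0,0,0]
  jaw: 0.0
  squeeze: 20

```text
clock: 33.35
eef_pos: [420.7, 289.9, 29.7]
eef_rot: [3.141, 0.0, 2.172]
wrist_force: [-0.4, -1.0, 4.7]
finger_gap: 10.4
finger_force: 20.0
```

Request:
move_arm:
  moves:
    - [0,-0.003,0,0]
    - [0,-0.008,0,0]
    - [0,-0.014,0,0]
    - [0,-0.02,0,0]
    - [0,-0.026,0,0]
    - [0,-0.032,0,0]
    - [0,-0.038,0,0]
    - [0,-0.042,0,0]
    - [0,-0.045,0,0]
    - [0,-0.045,0,0]
    - [0,-0.045,0,0]

```text
clock: 34.45
eef_pos: [383.1, 264.7, 29.6]
eef_rot: [3.141, -0.001, 2.172]
wrist_force: [-2.9, 3.4, 8.5]
finger_gap: 10.3
finger_force: 20.0
```

Request:
move_arm:
  moves:
    - [0,0,0,0]
    - [0,0,0,0]
    - [0,0,-0.01,0]
    - [0,0,-0.05,0]
    - [0,0,-0.095,0]
    - [0,0,-0.125,0]
    - [0,0,-0.13,0]
  jaw: 0.034

```text
clock: 35.15
eef_pos: [384.4, 264.9, 163.2]
eef_rot: [3.136, 0.001, 2.172]
wrist_force: [0.5, 0.0, 0.4]
finger_gap: 33.5
finger_force: 0.0
```

Request:
move_arm:
  moves:
    - [0.021,0.085,0,-1.571]
    - [0.021,0.085,0,-1.571]
    - [0.021,0.085,0,-1.571]
    - [0.021,0.085,0,-1.571]
    - [0.021,0.085,0,-1.571]
    - [0.021,0.085,0,-1.571]
    - [0.021,0.085,0,-1.571]
    - [0.021,0.085,0,-1.571]
    - [0.021,0.085,0,-1.571]
    - [0.021,0.085,0,-1.571]
    - [0.021,0.085,0,-1.571]
    - [0.021,0.085,0,-1.571]
  jaw: 0.07

```text
clock: 36.35
eef_pos: [441.2, 329.4, 158.6]
eef_rot: [-3.142, -0.001, -2.539]
wrist_force: [-0.3, 0.5, -0.6]
finger_gap: 70.1
finger_force: 0.0
```

```bash
python3 - <<'E'
from h import *
c=look({},save="w7"); P,hsv,reg=chest(c)
E
```

```text
t 36.35 tcp [441.2 329.4 158.6] yaw -2.539
chest top 11807 ((558.070068359375, 385.06591796875), (149.6194610595703, 200.88885498046875), 39.91252899169922)
[[436.20001220703125, 414.1000061035156], [565.0999755859375, 260.0], [679.9000244140625, 356.0], [551.0, 510.1000061035156]]
brass 864 [443.2 326.7  54.5] (array([445.3, 327.9,  64.9]), np.float64(71.47525874122766))
```

View pics/w7.png

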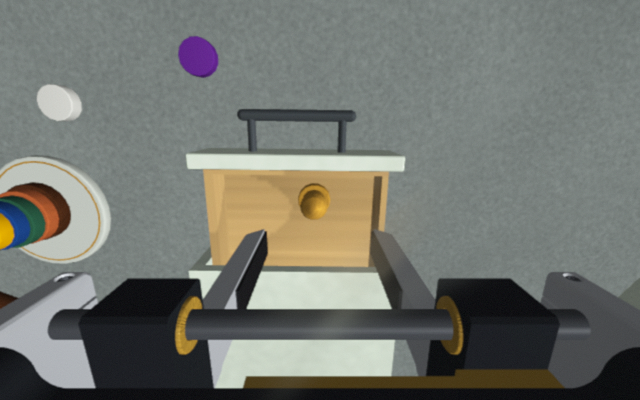

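The finial is at (314,202) with open space all round it in the drawer, and the handle is at (297,115).

```bash
python3 - <<'E'
from h import *
c=viewer.camera("wrist"); P=pts(c); hsv=cv2.cvtColor(c["frame"],cv2.COLOR_BGR2HSV)
w=np.zeros((400,640),bool); w[175:230,285:345]=1
m=w&(hsv[...,1]>150)&(P[...,2]>26)&(P[...,2]<75)
Z=P[...,2]
for a,b in ((28,38),(52,58),(58,64),(64,68),(68,75)):
    q=P[m&(Z>=a)&(Z<b)]; print(a,len(q),q.mean(0).round(1) if len(q) else "")
q=P[m&(Z>30)&(Z<37)][:,:2]; 
def circ(q):
    A=np.c_[2*q,np.ones(len(q))]; s=np.linalg.lstsq(A,(q**2).sum(1),rcond=None)[0]; return s[:2],np.sqrt(s[2]+s[:2]@s[:2])
u=np.array([.824,.566]); d=P[m&(Z<45)][:,:2]@u; print("front-most along u",np.percentile(d,[1,5]), "bar/px", [ray(c,x,y,70)[:2].round(1) for x,y in((314,208),)])
t=np.array([-.566,.824]); d=P[m&(Z<45)][:,:2]@t; print("t range",d.min(),d.max())
print("tcp u,t",np.array([441.2,329.4])@u,np.array([441.2,329.4])@t)
E
```

```text
28 262 [439.7 324.8  34.4]
52 12 [437.8 321.9  56.9]
58 155 [442.6 326.3  61.5]
64 260 [446.5 328.8  66. ]
68 112 [447.4 329.   69.2]
front-most along u [537.82495423 538.34893154] bar/px [array([445.6, 329. ])]
t range 0.5477999317792933 35.004268930613115
tcp u,t 549.9892 21.706399999999995
```

Request:
move_arm:
  moves:
    - [-0.005,-0.004,0.02,0]
    - [-0.005,-0.004,0.06,0]
    - [-0.005,-0.004,0.095,0]
    - [-0.005,-0.004,0.115,0]
    - [-0.005,-0.004,0.121,0]
    - [-0.005,-0.004,0.121,0]
    - [-0.005,-0.004,0.121,0]

```text
clock: 37.15
eef_pos: [448.5, 329.6, 39.3]
eef_rot: [-3.142, 0.002, -2.541]
wrist_force: [-0.1, -0.5, -0.2]
finger_gap: 70.1
finger_force: 0.0
```

Request:
move_arm:
  moves:
    - [0,0,0,0]
    - [0,0,0,0]
    - [0,0,0,0]
    - [0,0,0,0]
    - [0,0,0,0]
    - [0,0,0,0]
  jaw: 0.015
  squeeze: 30

```text
clock: 37.75
eef_pos: [448.0, 329.2, 38.2]
eef_rot: [-3.142, 0.0, -2.54]
wrist_force: [-0.3, 0.3, 0.8]
finger_gap: 25.7
finger_force: 21.0
```

Request:
move_arm:
  moves:
    - [0,0,-0.01,0]
    - [0,0,-0.03,0]
    - [0,0,-0.06,0]
    - [0,0,-0.09,0]
    - [0,0,-0.12,0]
    - [0,0,-0.13,0]
    - [0,0,-0.13,0]

```text
clock: 38.45
eef_pos: [448.3, 329.5, 169.3]
eef_rot: [-3.142, 0.002, -2.54]
wrist_force: [0.3, -0.5, -1.5]
finger_gap: 25.2
finger_force: 30.0
```

Request:
move_arm:
  moves:
    - [-0.001,-0.02,0,0]
    - [-0.003,-0.055,0,0]
    - [-0.005,-0.095,0,0]
    - [-0.007,-0.135,0,0]
    - [-0.0095,-0.175,0,0]
    - [-0.012,-0.215,0,0]
    - [-0.014,-0.255,0,0]
    - [-0.016,-0.29,0,0]
    - [-0.0175,-0.315,0,0]
    - [-0.0177,-0.3245,0,0]
    - [-0.0177,-0.3245,0,0]
    - [-0.0177,-0.3245,0,0]

```text
clock: 39.65
eef_pos: [645.3, 72.6, 167.3]
eef_rot: [3.141, -0.001, -2.54]
wrist_force: [0.2, 0.3, -0.9]
finger_gap: 25.2
finger_force: 30.0
```

```bash
python3 - <<'E'
from h import *
c=look({}); b=c["frame"]
s=viewer.camera("side")["frame"]; s2=viewer.camera("scene")["frame"]
o=np.zeros((570,640,3),np.uint8); o[:400]=b
o[400:,:320]=cv2.resize(s[120:205,230:390],(320,170)); o[400:,320:]=cv2.resize(s2[170:255,260:420],(320,170)); cv2.imwrite("pics/c8.png",o)
E
```

```text
t 39.65 tcp [645.3  72.6 167.3] yaw -2.54
```

View pics/c8.png

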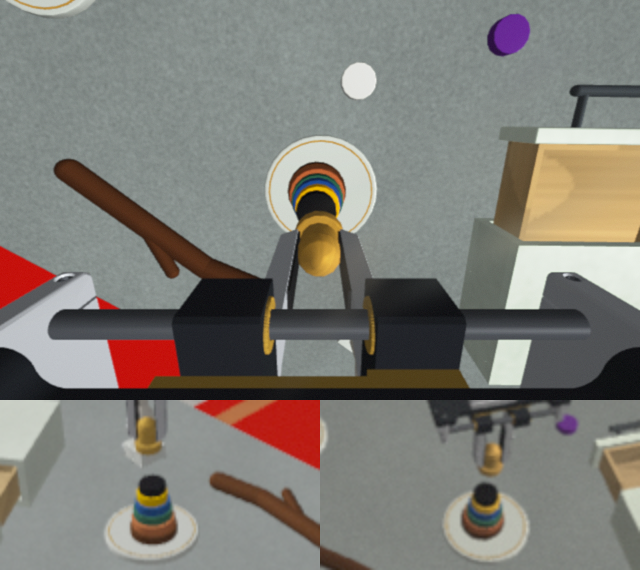

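The finial is held upright over the tower, which is undisturbed; in the wrist view the finial is at (320,240) and the tower at (318,190).

Request:
move_arm:
  moves:
    - [0,0,0.015,0]
    - [0,0,0.03,0]
    - [0,0,0.042,0]
    - [0,0,0.05,0]
    - [0,0,0.053,0]
    - [0,0,0.054,0]
    - [0,0,0.054,0]
    - [0,0,0.054,0]

```text
clock: 40.6
eef_pos: [646.3, 71.6, 114.7]
eef_rot: [-3.141, 0.001, -2.54]
wrist_force: [0.1, -1.8, -0.9]
finger_gap: 25.4
finger_force: 30.0
```

Request:
move_arm:
  moves:
    - [0,0,0.001,0]
    - [0,0,0.002,0]
    - [0,0,0.0025,0]
    - [0,0,0.0025,0]
    - [0,0,0.0025,0]

```text
clock: 41.1
eef_pos: [646.2, 71.7, 112.1]
eef_rot: [-3.141, 0.001, -2.54]
wrist_force: [-1.6, 0.3, 5.6]
finger_gap: 25.3
finger_force: 30.0
```

Request:
move_arm:
  moves:
    - [0,0,0,0]
    - [0,0,0,0]
    - [0,0,0,0]
    - [0,0,0,0]
    - [0,0,-0.015,0]
    - [0,0,-0.05,0]
    - [0,0,-0.09,0]
    - [0,0,-0.1,0]
    - [0,0,-0.1,0]
  jaw: 0.06

```text
clock: 42.0
eef_pos: [646.7, 71.7, 214.4]
eef_rot: [-3.139, 0.003, -2.54]
wrist_force: [-0.1, -0.6, -0.4]
finger_gap: 60.0
finger_force: 0.0
```

Request:
move_arm:
  moves:
    - [0.107,0.308,0,1.571]
    - [0.107,0.308,0,1.571]
    - [0.107,0.308,0,1.571]
    - [0.107,0.308,0,1.571]
    - [0.107,0.308,0,1.571]
    - [0.107,0.308,0,1.571]
    - [0.107,0.308,0,1.571]
    - [0.107,0.308,0,1.571]
    - [0.107,0.308,0,1.571]
    - [0.107,0.308,0,1.571]
    - [0.107,0.308,0,1.571]
    - [0.107,0.308,0,1.571]
  jaw: 0.034

```text
clock: 43.2
eef_pos: [383.1, 264.9, 210.6]
eef_rot: [-3.14, -0.0, 2.17]
wrist_force: [0.0, 0.2, -0.1]
finger_gap: 34.1
finger_force: 0.0
```

```bash
python3 - <<'E'
from h import *
c=look({}); b=c["frame"]
s=viewer.camera("side")["frame"]; s2=viewer.camera("scene")["frame"]
o=np.zeros((570,640,3),np.uint8); o[:400]=b
o[400:,:320]=cv2.resize(s[120:205,230:390],(320,170)); o[400:,320:]=cv2.resize(s2[170:255,260:420],(320,170)); cv2.imwrite("pics/c9.png",o)
E
```

```text
t 43.2 tcp [383.1 264.9 210.6] yaw 2.17
```

View pics/c9.png

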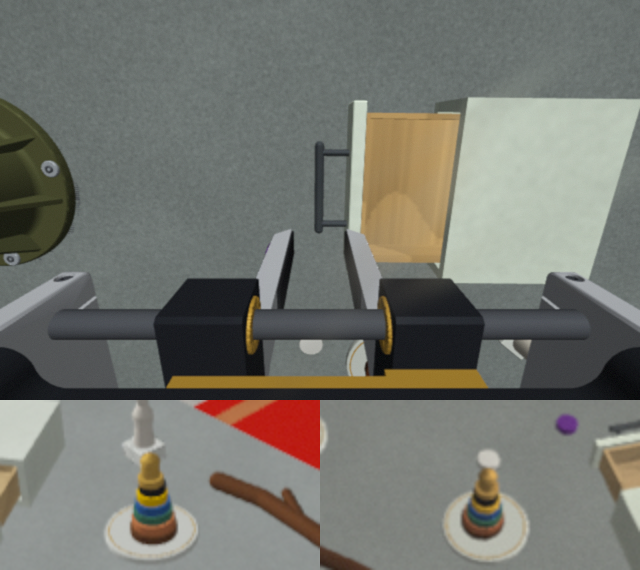

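The finial stands upright on the tower. The handle is at (320,188) and the drawer is empty.

Request:
move_arm:
  moves:
    - [0,0,0.045,0]
    - [0,0,0.09,0]
    - [0,0,0.13,0]
    - [0,0,0.16,0]
    - [0,0,0.176,0]
    - [0,0,0.18,0]
    - [0,0,0.18,0]

```text
clock: 44.05
eef_pos: [383.5, 265.0, 31.5]
eef_rot: [-3.141, -0.0, 2.173]
wrist_force: [-0.6, 0.3, 0.5]
finger_gap: 34.0
finger_force: 0.0
```

Request:
move_arm:
  moves:
    - [0,0,0,0]
    - [0,0,0,0]
    - [0,0,0,0]
    - [0,0,0,0]
  jaw: 0.0
  squeeze: 20

```text
clock: 44.45
eef_pos: [383.9, 265.2, 32.2]
eef_rot: [3.141, 0.0, 2.172]
wrist_force: [-1.5, -0.6, 4.5]
finger_gap: 10.2
finger_force: 20.0
```

Request:
move_arm:
  moves:
    - [0,0.003,0,0]
    - [0,0.01,0,0]
    - [0,0.018,0,0]
    - [0,0.026,0,0]
    - [0,0.034,0,0]
    - [0,0.042,0,0]
    - [0,0.05,0,0]
    - [0,0.058,0,0]
    - [0,0.066,0,0]
    - [0,0.074,0,0]
    - [0,0.08,0,0]
    - [0,0.085,0,0]

```text
clock: 45.65
eef_pos: [454.9, 312.9, 32.2]
eef_rot: [3.141, 0.001, 2.172]
wrist_force: [3.2, -6.4, 4.9]
finger_gap: 10.1
finger_force: 20.0
```

Request:
move_arm:
  moves:
    - [0,0.002,0,0]
    - [0,0.004,0,0]
    - [0,0.006,0,0]
    - [0,0.008,0,0]
    - [0,0.01,0,0]
    - [0,0.012,0,0]
    - [0,0.012,0,0]

```text
clock: 46.35
eef_pos: [464.8, 319.6, 32.2]
eef_rot: [3.14, 0.001, 2.172]
wrist_force: [5.1, -5.5, 3.3]
finger_gap: 10.1
finger_force: 20.0
```

Request:
move_arm:
  moves:
    - [0,0.0015,0,0]
    - [0,0.003,0,0]
    - [0,0.0045,0,0]
    - [0,0.006,0,0]
    - [0,0.0075,0,0]
    - [0,0.0075,0,0]

```text
clock: 46.95
eef_pos: [466.3, 321.0, 31.5]
eef_rot: [-3.129, 0.001, 2.172]
wrist_force: [-27.7, -27.9, 30.2]
finger_gap: 14.0
finger_force: 20.0
```

Request:
move_arm:
  moves:
    - [0,-0.005,0,0]
    - [0,-0.0055,0,0]
    - [0,-0.0055,0,0]
    - [0,-0.0055,0,0]
  jaw: 0.03

```text
clock: 47.35
eef_pos: [465.5, 321.3, 31.6]
eef_rot: [3.141, -0.0, 2.172]
wrist_force: [0.4, 0.0, 0.1]
finger_gap: 29.9
finger_force: 0.0
```

Request:
move_arm:
  moves:
    - [0,0,-0.02,0]
    - [0,0,-0.06,0]
    - [0,0,-0.11,0]
    - [0,0,-0.16,0]
    - [0,-0.04,-0.19,0]
    - [0,-0.09,-0.19,0]
    - [0,-0.1,-0.19,0]
    - [0,-0.1,-0.19,0]

```text
clock: 48.15
eef_pos: [382.5, 264.4, 222.3]
eef_rot: [3.14, 0.0, 2.172]
wrist_force: [0.7, -0.1, 0.9]
finger_gap: 30.2
finger_force: 0.0
```

```bash
python3 - <<'E'
from h import *
c=look({}); b=c["frame"]
s=viewer.camera("side")["frame"]; s2=viewer.camera("scene")["frame"]
o=np.zeros((570,640,3),np.uint8); o[:400]=b
o[400:,:320]=cv2.resize(s[105:205,170:358],(320,170)); o[400:,320:]=cv2.resize(s2[180:280,330:518],(320,170)); cv2.imwrite("pics/c10.png",o)
E
```

```text
t 48.15 tcp [382.5 264.4 222.3] yaw 2.172
```

View pics/c10.png

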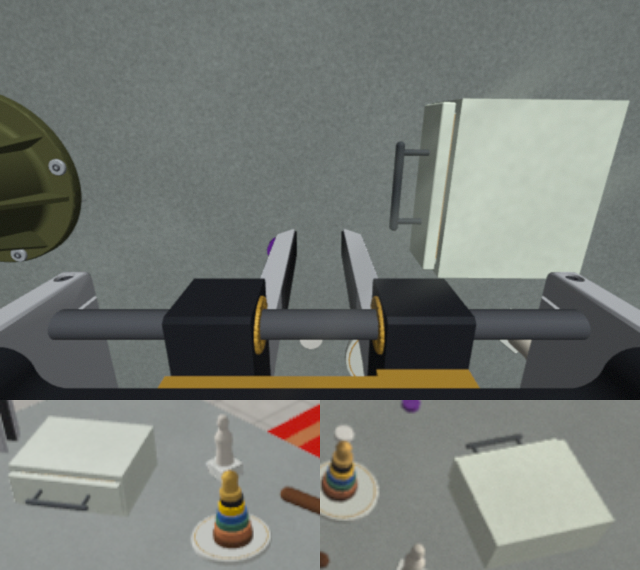

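The drawer front is closed up against the chest at (437,190) with only a thin shadow line, and the tower with its finial is intact. I'll check the closed gap numerically.

```bash
python3 - <<'E'
from h import *
c=viewer.camera("wrist"); P=pts(c); u=np.array([.824,.566])
for v in (150,200,240):
    print(v,[(x,round(float(P[v,x,:2]@u)),round(float(P[v,x,2]))) for x in range(385,470,4)])
c=viewer.camera("side");P=pts(c)
w=(np.abs(P[...,2]-85)<4)&(P[...,1]>200)&(P[...,0]>350)&(P[...,0]<760)
d=P[w][:,:2]@u; print("top u range",np.percentile(d,[1,99]))
E
```

```text
150 [(385, 558, 2), (389, 564, 1), (393, 569, 1), (397, 561, 52), (401, 566, 53), (405, 571, 51), (409, 576, 50), (413, 581, 50), (417, 586, 50), (421, 591, 50), (425, 595, 51), (429, 599, 54), (433, 599, 65), (437, 601, 73), (441, 606, 72), (445, 610, 73), (449, 619, 63), (453, 614, 83), (457, 617, 86), (461, 621, 87), (465, 626, 87), (469, 631, 86)]
200 [(385, 563, 2), (389, 569, 1), (393, 560, 53), (397, 565, 53), (401, 586, 0), (405, 592, 1), (409, 598, 1), (413, 603, 3), (417, 599, 30), (421, 599, 45), (425, 598, 60), (429, 599, 71), (433, 603, 73), (437, 608, 73), (441, 612, 73), (445, 614, 80), (449, 616, 86), (453, 620, 86), (457, 625, 85), (461, 629, 86), (465, 634, 87), (469, 638, 86)]
240 [(385, 567, 1), (389, 573, 0), (393, 579, 1), (397, 585, 1), (401, 591, 1), (405, 597, 2), (409, 603, 0), (413, 598, 32), (417, 598, 46), (421, 598, 61), (425, 599, 72), (429, 603, 74), (433, 608, 75), (437, 617, 64), (441, 613, 84), (445, 617, 86), (449, 622, 86), (453, 626, 86), (457, 631, 86), (461, 636, 86), (465, 640, 87), (469, 645, 87)]
top u range [ 610.96354269 1129.29750235]
```

```bash
python3 -c "
from cell import manip
print(manip.sign_off())"
```

```text
the job is handed in; nothing more can be done
None
```

I stacked all six discs in size order on the jar-free left plate, stood the finial upright on top and pushed the drawer shut (gap under about 2 mm); the job is handed in, but the sign-off returned no verdict.

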